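Load the gas filter tube

TASK

Load the two plain filter cartridges from the wire rack into the clear closed-end filter tube by way of its loading rails: the long one first, then the short one behind it, pushing it deeper until both are fully inside and the short one's outer end is about level with the tube's mouth. Leave the filter with the hose spigots in its place on the rack.

Things in the scene. Friction and masses are not known exactly. Their poses are not given: they have to be found in the camera images.
- long_filter_center (a point): Plain white cylinder with flat ends, 40 mm across, 70 mm long, about 85 g, lying in one of three lanes (90 mm apart, order varies) of a wire rack. Point: its centre, 50 mm above the table; x = the cylinder's axis, either way round. Each lane is two 8 mm rods, 24 mm between centres, wholly under the cylinder: fingers pass down both its sides freely to 20 mm below its centre.
- short_filter_center (a point): The same plain white cylinder, 40 mm across, but 45 mm long, about 55 g, lying in another lane of the rack. Point: its centre, 50 mm above the table; x = the cylinder's axis, either way round.
- spigot_center (a point): Not wanted: white filter in the remaining lane, 40 mm across, with a 50 mm long body and a thin hose spigot (12 mm across, 21 mm long) out of each end. Point: its centre, 50 mm above the table; x = its axis.
- tube_mouth (a point): Centre of the mouth of the fixed, level, clear tube, 62 mm above the table; x points into it, z up. Inside 52 mm wide, 120 mm deep; flared rim 68 mm. Two 8 mm rods, 12 mm each side of the axis, run from 155 mm before the mouth to the closed end. A cartridge laid on them self-centres, centre 62 mm up, and slides at under 2 N. Rod tops lie 17 mm below the axis; outside them 40 mm is free.
There are look-alikes about, which are no part of the job. Leave any brown or turquoise look-alike of the part that bears short_filter_center alone.

How it is judged:
By the outcome, as a careful person would: the job done as asked, in the order asked, and still so for the second after the job is handed in, with the robot touching nothing.
It also fails if it takes over 69 s, if anything falls off the work surface, if the arm or the gripper's body presses on something with over 40 N, if the wrist force passes 120 N, or if a joint passes its speed limit or range.

ROBOT

A 6-joint arm with a two-finger parallel gripper is mounted at the origin on the work surface. World frame = base frame: x ahead of the robot, y to its left, z up, the work surface at z = 0. Lengths are in m, angles in rad, forces in N, time in s.
With the tool pointing down it reaches from about 0.3 to 0.775 m from the base axis. Payload 14.6 kg.
Tool frame: the origin (TCP) lies midway between the tips of the shut fingers; the grasp point (between the pads) lies arm.grip_point_offset behind it (arm.grip_point_offset is the distance from the TCP to the grasp point, in m); z points along the fingers, y is the line along which they close (so a half turn about z gives the same grasp; the last joint's range is limited). The gripper opens to 94 mm and grips with 3 to 60 N. Pads are 16 mm wide; open, the fingers measure 119 mm over their backs; the gripper's body (75 mm by 177 mm) begins 78 mm behind the grasp point.
Start: joints at [-1.33, 0.3, 1.521, -0, 1.321, -0.067], TCP at [0.167, -0.524, 0.205] pointing down, gripper open.
Joint ranges: [-3.03, 3.03], [-0.79, 2.21], [0.23, 2.52], [-1.04, 4.18], [0, 3.07], [-2.55, 2.55]. Speed limits (rad/s): [2.22, 2.22, 2.57, 3.14, 3.14, 3.14].

INTERFACE

Orientations are given as [roll, pitch, yaw] about the fixed x, y, z axes, in that order (R = Rz(yaw) Ry(pitch) Rx(roll)).
In Python, from bench import arm gives the robot as it stands. The module is installed in compiled form; this text tells all that it offers.
- The arm moves only by the tool apply_moves, never from a script. Its argument "targets" is a list that holds one entry, the list of rows, each a list of 5 numbers: the shift along the tool's x, y, z in m, then the turn about the tool's z in degrees, then the closure in counts, from 0 (fully open) to 255 (shut). A call has exactly 10 rows; each row is the pose to reach, as a shift and turn from the pose commanded when the call began, along the tool's axes at that moment; what a row does not reach only later rows make up. A row lasts 1/10 s, in which the tool goes at most 50 mm and 8.59 degrees, less where a joint would pass 70% of its speed; a pose out of reach is approached as far as the arm can. A call with a gripper value outside its range is refused whole. The fingers move at their own pace and stop on an object; the grip force is fixed at half the most. Time passes only in rows, so rows that repeat a pose let the fingers close, or fill a call up. It gives the time, the measured TCP pose, the force, the opening and the grip force at its end, in the units of the state.
- arm.get_obs(): the state, without advancing time (a new reading comes with each control period).
- arm.get_image(name): name is "scene" or "top"; returns a dict with "image" (384x512x3 uint8, red, green, blue), "camera_matrix" (3x3 intrinsics, pixels), "pose" (4x4, takes a point from camera to world coordinates). Camera axes: x right, y up, looking along -z (the intrinsics and any distortion apply to the point x, -y, -z); pixel columns grow to the right and rows downward; lengths in m; the calibration is good to about 2 mm. A picture is of the moment at which its call begins. There is no depth.
- arm.finish_job(): hands the job in; it is judged then, once.
The state is a dict: "time_s": time; "joints": joint angles; "dq": joint speeds; "tau": joint torques, N m; "tool_pos": TCP position; "orientation": TCP orientation; "force": force on the tool from outside, world axes, zero at the start; "moment": the same for the moment, N m; "grip_width": opening from 0.0 (shut) to 1.0 (fully open); "grasp_force": force on a finger pad.
Only numpy, scipy, OpenCV 4.12 (cv2) and the standard library are available. Lean on these libraries where they do the work, as an engineer would, in place of code of your own. Each camera call takes 0.05 s, during which the arm holds its last target. There are 200 camera calls.

## Working session

There is one attempt and no reset: what is moved stays moved. The work goes in short steps, Python scripts to look and compute and a tool call to move; the robot and the scene stay as the last step left them, time stands still between calls to the robot, and variables do not carry over. Pictures are saved under pics/ and viewed, at most 10 in all, crops included, and the job is handed in when it is done.

Besides the shell and the picture viewer there is one more tool, called after ">>>" as name(argument=value, ...), one argument or row to a line, values as JSON. apply_moves: Moves the arm, as the interface text tells. Its arguments: {"type":"object","properties":{"targets":{"type":"array","items":{"type":"array","items":{"type":"array","items":{"type":"number"}}}}},"required":["targets"]}

```bash
mkdir -p pics; python3 - <<'E'
from bench import arm
import cv2,numpy as np
o=arm.get_obs();print({k:np.round(v,3) for k,v in o.items()},arm.grip_point_offset)
for n in("scene","top"):
    r=arm.get_image(n);cv2.imwrite(f"pics/{n}0.png",r["image"][:,:,::-1]);print(n,r["camera_matrix"],np.round(r["pose"],4).tolist(),r.keys())
E
```

```text
{'time_s': np.float64(0.0), 'joints': array([-1.33 ,  0.3  ,  1.522,  0.   ,  1.321, -0.067]), 'dq': array([-0.   , -0.001,  0.001, -0.   ,  0.001,  0.001]), 'tau': array([ 0.0000e+00, -5.3181e+01, -3.5273e+01,  7.1000e-02,  2.4000e-02,
       -0.0000e+00]), 'tool_pos': array([ 0.167, -0.524,  0.205]), 'orientation': array([-3.14 , -0.   ,  0.308]), 'force': array([ 0.686, -0.547, -0.661]), 'moment': array([-0.008, -0.051, -0.016]), 'grasp_force': np.float64(0.0), 'grip_width': np.float64(0.997)} 0.0188
scene [[459.20914653   0.         258.11186663]
 [  0.         459.20914653 187.28394123]
 [  0.           0.           1.        ]] [[0.8332, -0.4464, 0.3264, 0.8521], [0.5528, 0.6846, -0.475, -0.5777], [-0.0114, 0.5762, 0.8172, 0.9649], [0.0, 0.0, 0.0, 1.0]] dict_keys(['image', 'camera_matrix', 'pose'])
top [[399.05472764   0.         260.0859504 ]
 [  0.         399.05472764 195.91401505]
 [  0.           0.           1.        ]] [[0.0044, 0.9948, -0.1017, 0.4348], [-1.0, 0.0038, -0.0068, -0.087], [-0.0064, 0.1018, 0.9948, 0.8439], [0.0, 0.0, 0.0, 1.0]] dict_keys(['image', 'camera_matrix', 'pose'])
```

View pics/scene0.png

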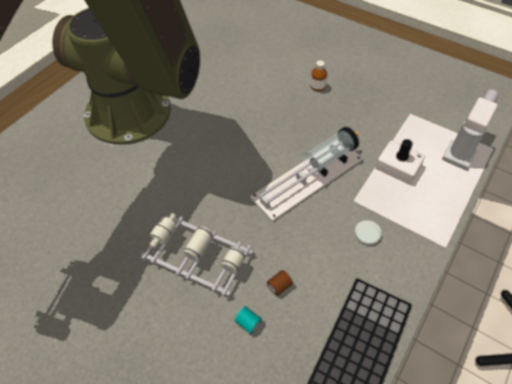

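View pics/top0.png

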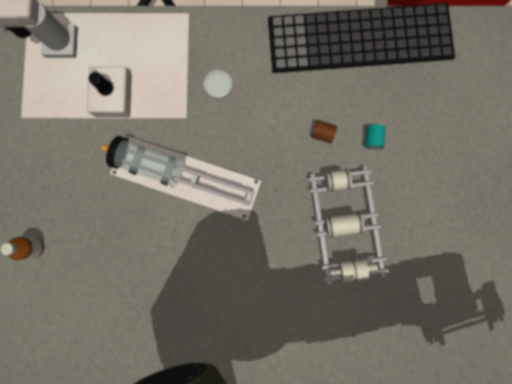

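The top view shows the short filter at about (338,180), the long one at (345,225) and the spigot filter at (355,269). The tube's mouth is near (182,170), with rails running to (255,192). I'll zoom in to measure.

```bash
python3 - <<'E'
import cv2,numpy as np
t=cv2.imread("pics/top0.png");a=cv2.resize(t[120:225,95:270],None,fx=4.5,fy=4.5,interpolation=cv2.INTER_CUBIC)
cv2.imwrite("pics/c1.png",a)
h=cv2.cvtColor(t,cv2.COLOR_BGR2HSV)
c=t[155:295,295:395]
cv2.imwrite("pics/c2.png",cv2.resize(c,None,fx=4.2,fy=4.2,interpolation=cv2.INTER_CUBIC))
for p in[(338,180),(345,225),(355,270),(338,200),(319,200)]:print(p,h[p[1],p[0]],t[p[1],p[0]])
E
```

```text
(338, 180) [ 23  36 213] [183 206 213]
(345, 225) [ 24  36 213] [183 207 213]
(355, 270) [ 21  29 152] [135 147 152]
(338, 200) [ 23  34 121] [105 117 121]
(319, 200) [ 20  28 137] [122 132 137]
```

View pics/c1.png

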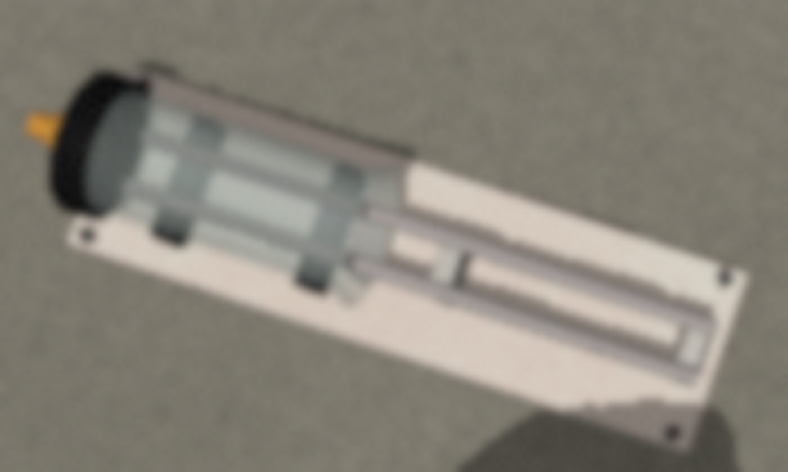

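View pics/c2.png

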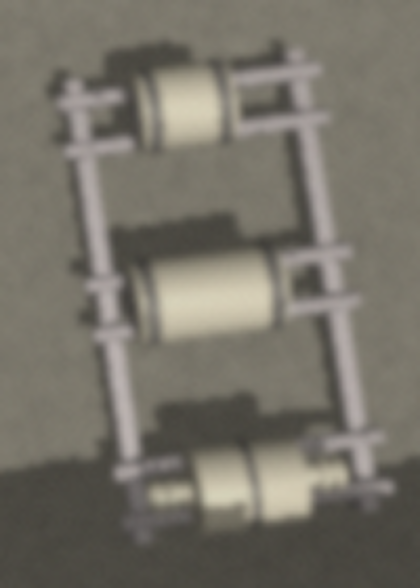

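The crops confirm the layout. In c1, the rod ends are at about (710,315) and (692,378), and the mouth rim runs from (405,170) to (352,295). In c2, the short filter is on top, the long one in the middle and the spigot filter at the bottom. Next I'll turn these into positions.

```bash
cat > h.py <<'E'
import cv2,numpy as np
from bench import arm
def ray(r,p,z):
    K,T=r["camera_matrix"],r["pose"]
    d=np.linalg.inv(K)@[p[0],p[1],1];d=T[:3,:3]@[d[0],-d[1],-d[2]];o=T[:3,3]
    return o+d*(z-o[2])/d[2]
def white(im,roi,v=150):
    x0,y0,x1,y1=roi;h=cv2.cvtColor(im,cv2.COLOR_RGB2HSV)[y0:y1,x0:x1]
    m=cv2.inRange(h,(15,22,v),(32,60,255));m=cv2.morphologyEx(m,cv2.MORPH_CLOSE,np.ones((5,5)))
    m=cv2.morphologyEx(m,cv2.MORPH_OPEN,np.ones((9,9)))
    c=max(cv2.findContours(m,0,1)[0],key=cv2.contourArea)
    return c.reshape(-1,2)+[x0,y0]
def tolocal(o,w):  # world xy offset -> tool x,y
    from scipy.spatial.transform import Rotation as R
    return R.from_euler("xyz",o["orientation"]).inv().apply(w)
E
python3 - <<'E'
from h import *
r=arm.get_image("top");im=r["image"]
f=lambda x,y:(95+x/4.5,120+y/4.5)
a,b=[ray(r,f(*p),.043) for p in((710,315),(692,378))]
e=(a+b)/2;print("rod ends",a,b,np.linalg.norm(a-b))
c,d=[ray(r,f(*p),.043) for p in((385,215),(365,262))]
m=(c+d)/2;u=(m-e)/np.linalg.norm(m-e);print("rods nr mouth",c,d,"dir",u,np.degrees(np.arctan2(u[1],u[0])),np.linalg.norm(m-e))
p,q=[ray(r,f(*x),.062) for x in((405,170),(352,295))];print("rim",p,q,np.linalg.norm(p-q),(p+q)/2, "from rods",e+.155*u)
for n,roi in(("short",(320,160,362,200)),("long",(322,205,368,247))):
    w=white(im,roi);W=np.array([ray(r,x,.05)[:2] for x in w],np.float32)
    R=cv2.minAreaRect(W);print(n,R,cv2.boundingRect(w.astype(np.int32)))
E
```

```text
rod ends [ 0.52862128 -0.06675008  0.043     ] [ 0.50021019 -0.05887272  0.043     ] 0.029482926806131474
rods nr mouth [0.57360201 0.08051159 0.043     ] [0.55211192 0.08901229 0.043     ] dir [0.31187927 0.95012174 0.        ] 71.82747942816965 0.1553204546894954
rim [0.59050059 0.06817299 0.062     ] [0.53466443 0.09017821 0.062     ] 0.06001588293043799 [0.56258251 0.0791756  0.062     ] from rods [0.56275702 0.08445747 0.043     ]
short ((0.5476639270782471, -0.245798721909523), (0.030358493328094482, 0.0364973209798336), 0.1948879063129425) (333, 173, 19, 16)
long ((0.45669564604759216, -0.2542799413204193), (0.03163239732384682, 0.059892818331718445), 0.2510814964771271) (332, 218, 31, 17)
```

```bash
python3 - <<'E'
from h import *
r=arm.get_image("top");g=lambda x,y:(295+x/4.2,155+y/4.2)
S=ray(r,g(186,108),.05);L=ray(r,g(210,294),.05)
ax=[ray(r,g(*p),.041) for p in((80,100),(310,71),(80,150),(318,119),(95,287),(345,252),(105,335),(355,302))]
for i in(0,2,4,6):d=ax[i]-ax[i+1];print(np.degrees(np.arctan2(d[1],d[0])))
print(S,L,np.degrees(np.arctan2(*(S-L)[1::-1])))
o=arm.get_obs();t=L.copy();t[2]=.13;print(tolocal(o,t-o["tool_pos"]))
s=arm.get_image("scene");K,T=s["camera_matrix"],s["pose"]
for P in(S,L,[.5627,.083,.062],[.514,-.063,.043]):
    c=T[:3,:3].T@(np.array(P)-T[:3,3]);print(K[0,2]+K[0,0]*c[0]/-c[2],K[1,2]-K[1,1]*c[1]/-c[2])
im=s["image"][120:290,140:370,::-1];cv2.imwrite("pics/s1.png",cv2.resize(im,None,fx=3.4,fy=3.4,interpolation=cv2.INTER_CUBIC))
E
```

```text
97.44966841514083
97.67433827542952
98.18803320124825
97.72851705138538
[ 0.54718363 -0.24029294  0.05      ] [ 0.45862293 -0.25021174  0.05      ] 6.3904969922592585
[ 0.36128387 -0.17242579  0.07524048]
232.0822576857569 260.24984988071157
197.40525091992217 243.9654459676278
311.96563970706654 162.74445101718203
263.6391714728378 198.85240396737396
```

View pics/s1.png

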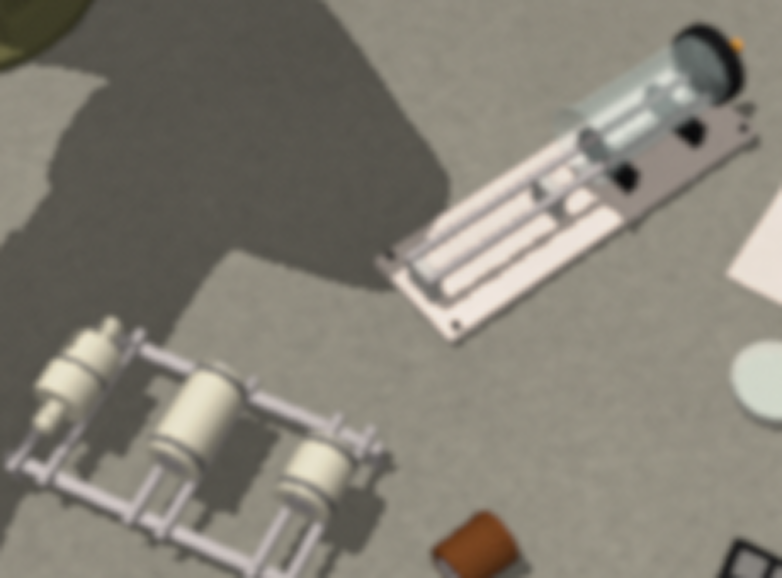

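The scene view agrees: the long filter is at about (195,421), the short one at (315,477), the mouth near (590,145) and the rod ends near (420,268). Next I'll move over the long filter.

>>> apply_moves(
  targets=[
    [[0.036, -0.017, 0.007, -8, 65], [0.072, -0.034, 0.014, -16, 65], [0.108, -0.052, 0.022, -24, 65], [0.144, -0.069, 0.03, -32, 65], [0.181, -0.086, 0.037, -40, 65], [0.217, -0.103, 0.045, -48, 65], [0.253, -0.121, 0.052, -56, 65], [0.289, -0.138, 0.06, -64, 65], [0.325, -0.155, 0.067, -72, 65], [0.361, -0.172, 0.075, -80, 65]],
  ],
)

```text
time_s: 1.25
tool_pos: [0.4596, -0.2495, 0.1302]
orientation: [3.141, 0.0, 1.71]
force: [0.1, 0.2, -0.4]
grip_width: 0.743
grasp_force: 0.0
```

```bash
python3 - <<'E'
from h import *
o=arm.get_obs();print({k:np.round(v,3) for k,v in o.items()})
print(tolocal(o,np.array([.4586,-.2502,.032])-o["tool_pos"]))
cv2.imwrite("pics/s2.png",cv2.resize(arm.get_image("scene")["image"][150:310,120:300,::-1],None,fx=3.4,fy=3.4,interpolation=cv2.INTER_CUBIC))
E
```

```text
{'time_s': np.float64(1.25), 'joints': array([-0.567,  0.316,  1.684,  0.   ,  1.141, -0.707]), 'dq': array([ 0.75 ,  0.339, -0.241,  0.   , -0.1  , -0.639]), 'tau': array([ -4.943, -54.707, -29.906,   0.09 ,   0.368,   1.388]), 'tool_pos': array([ 0.46, -0.25,  0.13]), 'orientation': array([3.141, 0.   , 1.71 ]), 'force': array([ 0.131,  0.196, -0.419]), 'moment': array([ 0.017, -0.075, -0.019]), 'grasp_force': np.float64(0.0), 'grip_width': np.float64(0.743)}
[-0.00050708 -0.00109122  0.09824262]
```

View pics/s2.png

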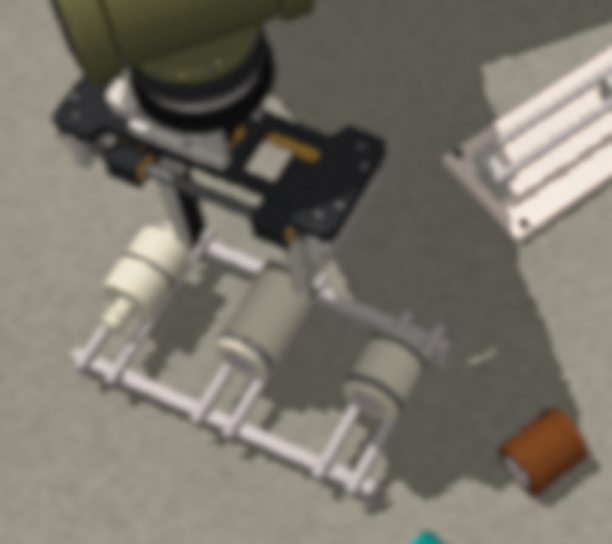

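The fingers straddle the long filter's lane, near (265,310). I'll descend and grip in one call, then lift and carry.

>>> apply_moves(
  targets=[
    [[0, -0.001, 0.02, 0, 65], [0, -0.001, 0.045, 0, 65], [0, -0.001, 0.07, 0, 65], [0, -0.001, 0.088, 0, 65], [0, -0.001, 0.098, 0, 65], [0, -0.001, 0.098, 0, 255], [0, -0.001, 0.098, 0, 255], [0, -0.001, 0.098, 0, 255], [0, -0.001, 0.098, 0, 255], [0, -0.001, 0.098, 0, 255]],
  ],
)

```text
time_s: 2.3
tool_pos: [0.4588, -0.2514, 0.0336]
orientation: [3.139, 0.002, 1.704]
force: [4.5, 0.6, 3.8]
grip_width: 0.416
grasp_force: 30.0
```

>>> apply_moves(
  targets=[
    [[0, 0, -0.02, 0, 255], [0, 0, -0.055, 0, 255], [0.015, 0.007, -0.085, 2, 255], [0.05, 0.023, -0.09, 6, 255], [0.092, 0.042, -0.09, 10, 255], [0.134, 0.061, -0.09, 14, 255], [0.176, 0.08, -0.09, 18, 255], [0.215, 0.098, -0.09, 22, 255], [0.245, 0.112, -0.09, 26, 255], [0.258, 0.119, -0.09, 26, 255]],
  ],
)

```text
time_s: 3.3
tool_pos: [0.5415, 0.0229, 0.1227]
orientation: [3.141, -0.0, 1.251]
force: [0.4, -0.1, -0.6]
grip_width: 0.419
grasp_force: 30.0
```

```bash
python3 - <<'E'
from h import *
o=arm.get_obs();print(o["tool_pos"],np.degrees(o["orientation"]),o["grip_width"],o["force"])
print(tolocal(o,np.array([.5422,.0202,.047])-o["tool_pos"]))
cv2.imwrite("pics/s3.png",cv2.resize(arm.get_image("scene")["image"][90:270,190:400,::-1],None,fx=3.3,fy=3.3,interpolation=cv2.INTER_CUBIC))
E
```

```text
[0.54151705 0.02294332 0.12265747] [ 1.79992682e+02 -8.60141484e-03  7.16813364e+01] 0.4193031196895696 [ 0.4302461 -0.1162785 -0.6313349]
[-0.002401    0.0015009   0.07565731]
```

View pics/s3.png

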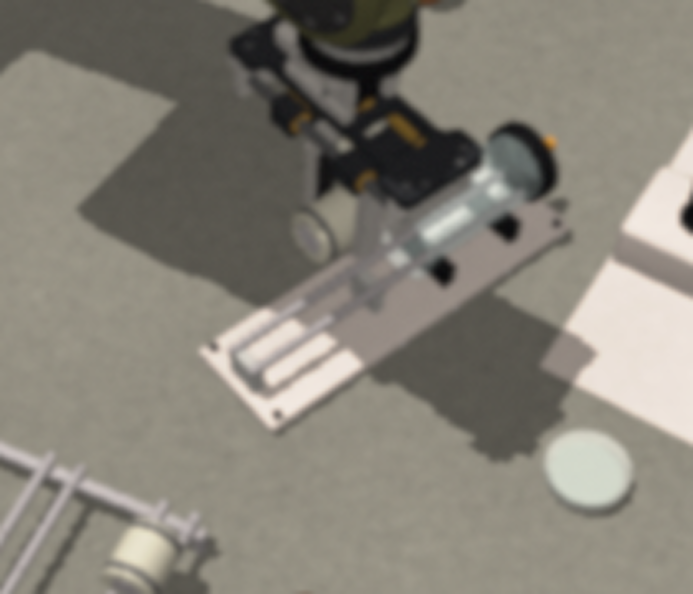

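The long filter is held at (330,225), above the rails and in line with them. I'll lower it onto the rails and release.

>>> apply_moves(
  targets=[
    [[-0.001, 0.001, 0.02, 0, 255], [-0.002, 0.001, 0.045, 0, 255], [-0.002, 0.001, 0.062, 0, 255], [-0.002, 0.001, 0.07, 0, 255], [-0.002, 0.001, 0.0745, 0, 255], [-0.002, 0.001, 0.0745, 0, 255], [-0.002, 0.001, 0.0745, 0, 255], [-0.002, 0.001, 0.0745, 0, 255], [-0.002, 0.001, 0.0745, 0, 90], [-0.002, 0.001, 0.0745, 0, 90]],
  ],
)

```text
time_s: 4.35
tool_pos: [0.5417, 0.0183, 0.0483]
orientation: [3.141, -0.0, 1.25]
force: [0.0, -0.0, -0.2]
grip_width: 0.552
grasp_force: 0.0
```

>>> apply_moves(
  targets=[
    [[0, 0, 0, 0, 90], [0, 0, -0.025, 0, 90], [0, 0, -0.055, 0, 90], [-0.02, 0, -0.065, 0, 255], [-0.045, 0, -0.065, 0, 255], [-0.06, 0, -0.065, 0, 255], [-0.06, 0, -0.06, 0, 255], [-0.06, 0, -0.06, 0, 255], [-0.06, 0, -0.06, 0, 255], [-0.06, 0, -0.06, 0, 255]],
  ],
)

```text
time_s: 5.35
tool_pos: [0.5228, -0.038, 0.1078]
orientation: [-3.141, -0.0, 1.251]
force: [-0.5, 0.1, -0.1]
grip_width: 0.085
grasp_force: 0.0
```

```bash
python3 - <<'E'
from h import *
o=arm.get_obs();print(o["tool_pos"],np.degrees(o["orientation"]),o["grip_width"],o["force"])
r=arm.get_image("top")["image"][110:220,90:280,::-1];s=arm.get_image("scene")["image"][110:220,240:390,::-1]
z=lambda a,w:cv2.resize(a,(w,int(a.shape[0]*w/a.shape[1])),interpolation=cv2.INTER_CUBIC)
a,b=z(r,500),z(s,400)
a=cv2.resize(a,(500,293));b=cv2.resize(b,(400,293))
cv2.imwrite("pics/s4.png",np.vstack([a,cv2.copyMakeBorder(b,0,0,0,100,0)]))
E
```

```text
[ 0.52277252 -0.03798669  0.10776337] [-1.79980545e+02 -1.10358677e-03  7.16813337e+01] 0.08508964857260752 [-0.46178043  0.13629365 -0.07971056]
```

View pics/s4.png

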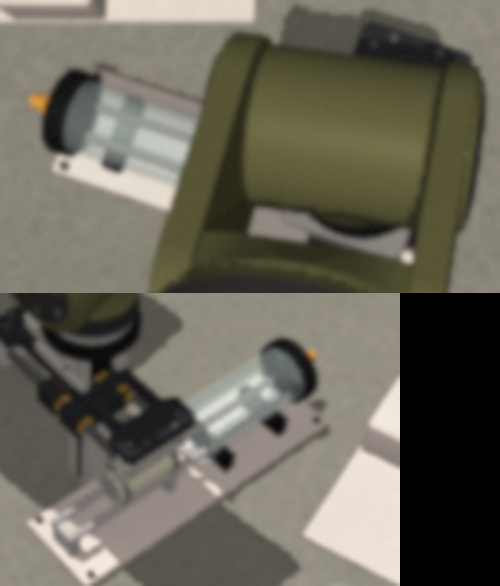

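The long filter lies on the rails, at (140,475) in the lower half, and the closed fingers are behind it. I'll lower them and push.

>>> apply_moves(
  targets=[
    [[0, 0, 0.025, 0, 255], [0, 0, 0.05, 0, 255], [0, 0, 0.056, 0, 255], [0, 0, 0.056, 0, 255], [0.01, 0, 0.056, 0, 255], [0.02, 0, 0.056, 0, 255], [0.03, 0, 0.056, 0, 255], [0.04, 0, 0.056, 0, 255], [0.05, 0, 0.056, 0, 255], [0.06, 0, 0.056, 0, 255]],
  ],
)

```text
time_s: 6.45
tool_pos: [0.5418, 0.0193, 0.052]
orientation: [3.141, -0.0, 1.251]
force: [-0.1, -1.8, 0.3]
grip_width: 0.007
grasp_force: 0.3
```

>>> apply_moves(
  targets=[
    [[0.01, 0, 0, 0, 255], [0.02, 0, 0, 0, 255], [0.028, 0, 0, 0, 255], [0.034, 0, 0, 0, 255], [0.038, 0, 0, 0, 255], [0.042, 0, 0, 0, 255], [0.045, 0, 0, 0, 255], [0.045, 0, 0, 0, 255], [0.045, 0, 0, 0, 255], [0.045, 0, 0, 0, 255]],
  ],
)

```text
time_s: 7.45
tool_pos: [0.5557, 0.0609, 0.052]
orientation: [-3.142, -0.0, 1.25]
force: [0.5, -0.8, -0.1]
grip_width: 0.005
grasp_force: 0.0
```

```bash
python3 - <<'E'
from h import *
o=arm.get_obs();print(o["tool_pos"],np.degrees(o["orientation"]),o["grip_width"],o["force"])
p=o["tool_pos"]
print((p-[.5625,.082,0])@[.312,.950,0])
s=arm.get_image("scene")["image"][110:220,240:390,::-1]
cv2.imwrite("pics/s5.png",cv2.resize(s,None,fx=5,fy=5,interpolation=cv2.INTER_CUBIC))
E
```

```text
[0.55567853 0.06087854 0.05195323] [-1.79997700e+02 -1.78303853e-03  7.16231424e+01] 0.00511019973649798 [ 0.54758637 -0.76850943 -0.12382743]
-0.022193685638373883
```

View pics/s5.png

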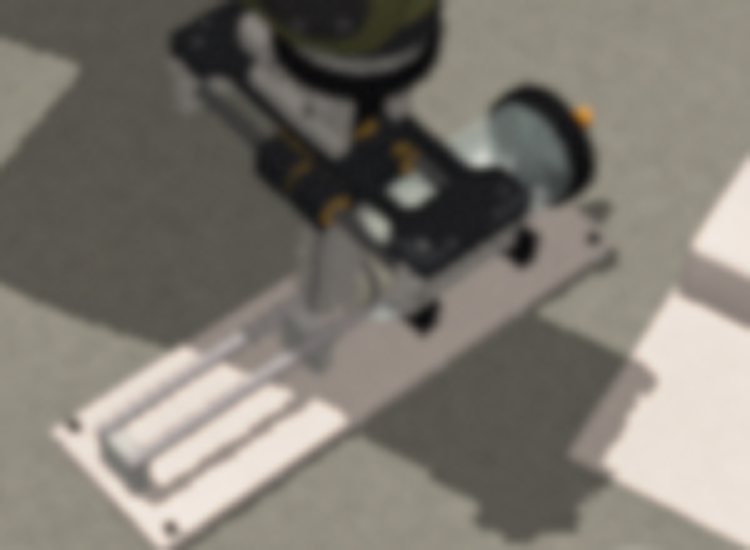

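The long filter has entered the mouth, with its rear face at about (375,285) just outside, and the fingers clear the rim. Next I'll fetch the short one.

>>> apply_moves(
  targets=[
    [[-0.008, 0, -0.015, 0, 255], [-0.015, 0.003, -0.05, 0, 255], [-0.045, 0.013, -0.075, -4, 255], [-0.085, 0.026, -0.078, -8, 200], [-0.13, 0.039, -0.078, -12, 120], [-0.175, 0.053, -0.078, -16, 65], [-0.22, 0.066, -0.078, -20, 65], [-0.255, 0.077, -0.078, -24, 65], [-0.28, 0.084, -0.078, -26, 65], [-0.288, 0.087, -0.078, -26, 65]],
  ],
)

```text
time_s: 8.5
tool_pos: [0.5468, -0.2425, 0.1309]
orientation: [3.141, 0.001, 1.702]
force: [-0.0, 0.8, 0.0]
grip_width: 0.568
grasp_force: 0.0
```

```bash
python3 - <<'E'
from h import *
o=arm.get_obs();print(o["tool_pos"],np.degrees(o["orientation"]),o["grip_width"],o["dq"])
print(tolocal(o,np.array([.5475,-.2398,.032])-o["tool_pos"]))
E
```

```text
[ 0.54678574 -0.24253653  0.13094355] [1.79969115e+02 3.80310767e-02 9.75201012e+01] 0.5679300254623435 [-0.07438042  0.06886864 -0.0922113   0.00682261  0.03189831 -0.04659751]
[0.00268519 0.00101293 0.09894235]
```

>>> apply_moves(
  targets=[
    [[0.001, 0.001, 0.005, 0, 65], [0.002, 0.001, 0.025, 0, 65], [0.002, 0.001, 0.05, 0, 65], [0.002, 0.001, 0.075, 0, 65], [0.002, 0.001, 0.09, 0, 65], [0.002, 0.001, 0.0985, 0, 65], [0.002, 0.001, 0.0985, 0, 255], [0.002, 0.001, 0.0985, 0, 255], [0.002, 0.001, 0.0985, 0, 255], [0.002, 0.001, 0.0985, 0, 255]],
  ],
)

```text
time_s: 9.5
tool_pos: [0.5486, -0.2378, 0.0323]
orientation: [3.141, 0.001, 1.704]
force: [-0.2, 0.3, 0.0]
grip_width: 0.438
grasp_force: 0.0
```

>>> apply_moves(
  targets=[
    [[0, 0, 0, 0, 255], [0, 0, 0, 0, 255], [0, 0, -0.02, 0, 255], [0, 0, -0.055, 0, 255], [0.025, 0.002, -0.085, 4, 255], [0.07, 0.007, -0.09, 10, 255], [0.118, 0.011, -0.09, 16, 255], [0.166, 0.016, -0.09, 22, 255], [0.212, 0.02, -0.09, 26, 255], [0.247, 0.023, -0.09, 26, 255]],
  ],
)

```text
time_s: 10.5
tool_pos: [0.5379, 0.0127, 0.1217]
orientation: [3.141, -0.0, 1.249]
force: [0.2, -0.4, 0.2]
grip_width: 0.424
grasp_force: 30.0
```

```bash
python3 - <<'E'
from h import *
o=arm.get_obs();print(o["tool_pos"],np.degrees(o["orientation"]),o["grip_width"],o["grasp_force"])
print(tolocal(o,np.array([.5391,.0107,.046])-o["tool_pos"]))
E
```

```text
[0.53786576 0.01270094 0.12173751] [ 1.79976387e+02 -1.99239927e-02  7.15376456e+01] 0.4242389864218537 29.990058839321136
[-0.00153343  0.00177317  0.07573772]
```

Holding the short one; now I'll lower and release it.

>>> apply_moves(
  targets=[
    [[-0.001, 0.001, 0.02, 0, 255], [-0.001, 0.002, 0.045, 0, 255], [-0.001, 0.002, 0.062, 0, 255], [-0.001, 0.002, 0.07, 0, 255], [-0.001, 0.002, 0.0745, 0, 255], [-0.001, 0.002, 0.075, 0, 255], [-0.001, 0.002, 0.075, 0, 255], [-0.001, 0.002, 0.075, 0, 90], [-0.001, 0.002, 0.075, 0, 90], [-0.001, 0.002, 0.075, 0, 90]],
  ],
)

```text
time_s: 11.5
tool_pos: [0.54, 0.0087, 0.0468]
orientation: [3.141, -0.0, 1.25]
force: [-0.2, 1.2, 0.2]
grip_width: 0.627
grasp_force: 0.0
```

>>> apply_moves(
  targets=[
    [[0, 0, 0, 0, 90], [0, 0, -0.025, 0, 90], [0, 0, -0.055, 0, 90], [-0.02, 0, -0.065, 0, 255], [-0.04, 0, -0.065, 0, 255], [-0.048, 0, -0.065, 0, 255], [-0.048, 0, -0.06, 0, 255], [-0.048, 0, -0.06, 0, 255], [-0.048, 0, -0.06, 0, 255], [-0.048, 0, -0.06, 0, 255]],
  ],
)

```text
time_s: 12.5
tool_pos: [0.5248, -0.0363, 0.1063]
orientation: [-3.141, -0.0, 1.251]
force: [0.5, -0.5, 0.2]
grip_width: 0.081
grasp_force: 0.0
```

```bash
python3 - <<'E'
from h import *
o=arm.get_obs();p=o["tool_pos"];print(p,np.degrees(o["orientation"]),o["grip_width"],o["force"])
print((p-[.5625,.082,0])@[.312,.950,0])
E
```

```text
[ 0.52481069 -0.0363195   0.10625579] [-1.79979682e+02 -4.59544322e-06  7.16733011e+01] 0.08133653183859678 [ 0.49125288 -0.54272627  0.21207916]
-0.12416258744990584
```

>>> apply_moves(
  targets=[
    [[0, 0, 0.025, 0, 255], [0, 0, 0.048, 0, 255], [0, 0, 0.054, 0, 255], [0, 0, 0.054, 0, 255], [0.01, 0, 0.054, 0, 255], [0.02, 0, 0.054, 0, 255], [0.03, 0, 0.054, 0, 255], [0.04, 0, 0.054, 0, 255], [0.05, 0, 0.054, 0, 255], [0.06, 0, 0.054, 0, 255]],
  ],
)

```text
time_s: 13.5
tool_pos: [0.5439, 0.021, 0.0525]
orientation: [3.142, 0.0, 1.251]
force: [-0.9, -1.3, 0.7]
grip_width: 0.005
grasp_force: 0.7
```

>>> apply_moves(
  targets=[
    [[0.01, 0, 0, 0, 255], [0.018, 0, 0, 0, 255], [0.026, 0, 0, 0, 255], [0.032, 0, 0, 0, 255], [0.036, 0, 0, 0, 255], [0.04, 0, 0, 0, 255], [0.044, 0, 0, 0, 255], [0.047, 0, 0, 0, 255], [0.05, 0, 0, 0, 255], [0.05, 0, 0, 0, 255]],
  ],
)

```text
time_s: 14.5
tool_pos: [0.5594, 0.0679, 0.0524]
orientation: [-3.142, -0.0, 1.251]
force: [0.2, -0.3, 0.3]
grip_width: 0.006
grasp_force: 0.0
```

```bash
python3 - <<'E'
from h import *
o=arm.get_obs();p=o["tool_pos"];print(p,np.degrees(o["orientation"]),o["grip_width"],o["force"])
print((p-[.5625,.082,0])@[.312,.950,0])
E
```

```text
[0.55941375 0.06786756 0.05240321] [-1.79996586e+02 -9.03079636e-03  7.16493954e+01] 0.0055930337452582 [ 0.19196727 -0.3424275   0.32684629]
-0.014388725706475865
```

>>> apply_moves(
  targets=[
    [[0.001, 0, 0, 0, 255], [0.002, 0, 0, 0, 255], [0.003, 0, 0, 0, 255], [0.004, 0, 0, 0, 255], [0.004, 0, 0, 0, 255], [0.004, 0, 0, 0, 255], [0.004, 0, 0, 0, 255], [0.004, 0, 0, 0, 255], [0.004, 0, 0, 0, 255], [0.004, 0, 0, 0, 255]],
  ],
)

```text
time_s: 15.5
tool_pos: [0.5606, 0.0713, 0.0525]
orientation: [3.142, -0.0, 1.25]
force: [0.4, 0.1, -0.9]
grip_width: 0.009
grasp_force: 0.0
```

>>> apply_moves(
  targets=[
    [[-0.01, 0, 0, 0, 255], [-0.025, 0, -0.03, 0, 255], [-0.045, 0, -0.07, 0, 255], [-0.09, 0, -0.08, 0, 255], [-0.135, 0, -0.08, 0, 255], [-0.18, 0, -0.08, 0, 255], [-0.22, 0, -0.08, 0, 255], [-0.24, 0, -0.08, 0, 255], [-0.25, 0, -0.08, 0, 255], [-0.25, 0, -0.08, 0, 255]],
  ],
)

```text
time_s: 16.5
tool_pos: [0.4815, -0.1667, 0.1324]
orientation: [3.142, -0.0, 1.249]
force: [-0.1, 0.1, -0.2]
grip_width: 0.006
grasp_force: 0.0
```

```bash
python3 - <<'E'
from h import *
o=arm.get_obs();print(o["tool_pos"],o["force"])
t=arm.get_image("top")["image"][125:195,105:225,::-1];s=arm.get_image("scene")["image"][120:190,285:370,::-1]
a=cv2.resize(t,(560,326),interpolation=cv2.INTER_CUBIC);b=cv2.resize(s,(560,461),interpolation=cv2.INTER_CUBIC)[60:330]
cv2.imwrite("pics/f.png",np.vstack([a,b]))
E
```

```text
[ 0.48148376 -0.16674256  0.1324432 ] [-0.14448066  0.14210631 -0.1655555 ]
```

View pics/f.png

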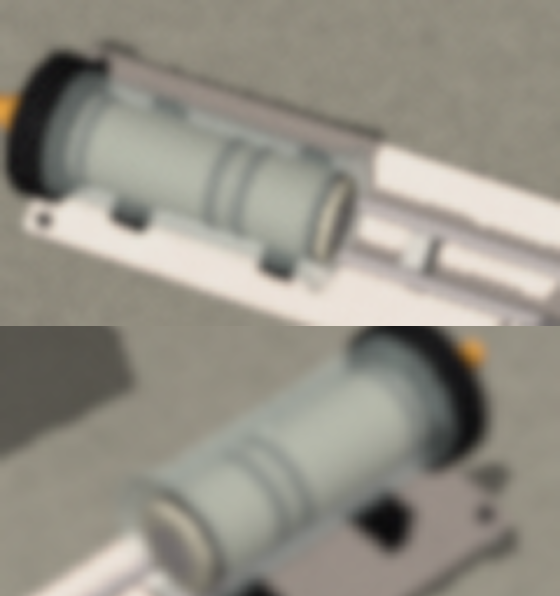

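Both cartridges are in the tube, with the long one deeper and the short one's pale end at (335,215). It still seems to stick out a few mm, so I'll quantify that with a profile along the axis.

```bash
python3 - <<'E'
from h import *
r=arm.get_image("top");im=r["image"];K,T=r["camera_matrix"],r["pose"]
m=np.array([.5625,.082,0]);u=np.array([.312,.950,0])
def px(P):
    c=T[:3,:3].T@(P-T[:3,3]);return K[0,2]+K[0,0]*c[0]/-c[2],K[1,2]-K[1,1]*c[1]/-c[2]
for z in(.082,):
  for s in np.arange(-16,20,1.5):
    x,y=px(m+u*s/1000+[0,0,z]);print(s,cv2.getRectSubPix(im,(1,1),(x,y))[0,0])
# scan of rim at sides, z=.062, +-29 mm off axis
n=np.array([.95,-.312,0])
for d in(-.029,.029):
  print(d,[(int(s),cv2.getRectSubPix(im,(1,1),px(m+u*s/1000+n*d+[0,0,.062]))[0,0].tolist()) for s in range(-12,16,2)])
E
```

```text
-16.0 [227 220 210]
-14.5 [215 208 197]
-13.0 [197 189 179]
-11.5 [171 166 158]
-10.0 [145 141 135]
-8.5 [122 118 113]
-7.0 [103  99  95]
-5.5 [101  97  93]
-4.0 [113 109 102]
-2.5 [135 130 118]
-1.0 [163 157 140]
0.5 [176 170 152]
2.0 [171 166 150]
3.5 [156 153 141]
5.0 [141 142 134]
6.5 [142 145 138]
8.0 [151 154 146]
9.5 [163 166 155]
11.0 [171 174 162]
12.5 [176 178 165]
14.0 [178 180 166]
15.5 [178 180 167]
17.0 [178 180 167]
18.5 [178 180 168]
-0.029 [(-12, [235, 225, 216]), (-10, [235, 225, 215]), (-8, [233, 224, 214]), (-6, [228, 219, 207]), (-4, [220, 210, 198]), (-2, [209, 200, 189]), (0, [200, 193, 183]), (2, [196, 190, 181]), (4, [195, 190, 180]), (6, [195, 191, 181]), (8, [192, 187, 179]), (10, [173, 168, 161]), (12, [132, 128, 124]), (14, [94, 94, 91])]
0.029 [(-12, [235, 228, 219]), (-10, [234, 227, 218]), (-8, [229, 221, 210]), (-6, [210, 201, 189]), (-4, [180, 170, 161]), (-2, [157, 150, 142]), (0, [147, 143, 135]), (2, [145, 141, 134]), (4, [143, 139, 133]), (6, [142, 138, 132]), (8, [144, 138, 132]), (10, [145, 140, 132]), (12, [147, 141, 133]), (14, [146, 139, 131])]
```

Allowing for parallax over the flared rim, the end sticks out about 4 mm. I'll go back for a final gentle push.

>>> apply_moves(
  targets=[
    [[0.03, 0, 0, 0, 255], [0.07, 0, 0, 0, 255], [0.115, 0, 0, 0, 255], [0.16, 0, 0, 0, 255], [0.195, 0, 0, 0, 255], [0.215, 0, 0.02, 0, 255], [0.215, 0, 0.05, 0, 255], [0.215, 0, 0.074, 0, 255], [0.215, 0, 0.08, 0, 255], [0.215, 0, 0.08, 0, 255]],
  ],
)

```text
time_s: 17.65
tool_pos: [0.5493, 0.0388, 0.0521]
orientation: [-3.14, 0.0, 1.251]
force: [-0.2, 0.7, 0.6]
grip_width: 0.007
grasp_force: 0.0
```

>>> apply_moves(
  targets=[
    [[0.01, 0, 0, 0, 255], [0.02, 0, 0, 0, 255], [0.028, 0, 0, 0, 255], [0.032, 0, 0, 0, 255], [0.034, 0, 0, 0, 255], [0.035, 0, 0, 0, 255], [0.036, 0, 0, 0, 255], [0.037, 0, 0, 0, 255], [0.038, 0, 0, 0, 255], [0.038, 0, 0, 0, 255]],
  ],
)

```text
time_s: 18.65
tool_pos: [0.5609, 0.0723, 0.0524]
orientation: [-3.14, 0.003, 1.25]
force: [-6.6, -13.8, 4.1]
grip_width: 0.007
grasp_force: 7.6
```

```bash
python3 - <<'E'
from h import *
o=arm.get_obs();p=o["tool_pos"];print(p,o["force"],o["moment"],(p-[.5625,.082,0])@[.312,.950,0])
F,M=o["force"],o["moment"];u=np.array([.312,.95,0]);print("Fu",F@u,"M lateral",M@[.95,-.312,0])
E
```

```text
[0.560926   0.07231815 0.05242149] [ -6.59621776 -13.81765105   4.08787051] [-2.16684789  0.9817724   0.04414617] -0.009688848614684876
Fu -15.184788438022574 M lateral -2.364818485887463
```

>>> apply_moves(
  targets=[
    [[-0.003, 0, 0, 0, 255], [-0.025, 0, 0, 0, 255], [-0.045, 0, -0.04, 0, 255], [-0.09, 0, -0.08, 0, 255], [-0.135, 0, -0.08, 0, 255], [-0.18, 0, -0.08, 0, 255], [-0.22, 0, -0.08, 0, 255], [-0.24, 0, -0.08, 0, 255], [-0.25, 0, -0.08, 0, 255], [-0.25, 0, -0.08, 0, 255]],
  ],
)

```text
time_s: 19.65
tool_pos: [0.4827, -0.1637, 0.1325]
orientation: [3.141, -0.0, 1.249]
force: [-0.0, 0.2, 0.1]
grip_width: 0.003
grasp_force: 0.0
```

```bash
python3 - <<'E'
from h import *
r=arm.get_image("top");im=r["image"];K,T=r["camera_matrix"],r["pose"];print(arm.get_obs()["tool_pos"])
m=np.array([.5625,.082,0]);u=np.array([.312,.950,0])
def px(P):
    c=T[:3,:3].T@(P-T[:3,3]);return K[0,2]+K[0,0]*c[0]/-c[2],K[1,2]-K[1,1]*c[1]/-c[2]
f=lambda s,z=.082:cv2.getRectSubPix(im,(1,1),px(m+u*s/1000+[0,0,z]))[0,0].tolist()
for s in np.arange(-10,14,1.5):print(s,f(s))
print("ring gap region/cap",[(s,f(s)[0]) for s in range(35,56,2)],[(s,f(s)[0]) for s in range(100,130,2)])
E
```

```text
[ 0.48294885 -0.16282894  0.13244569]
-10.0 [159, 156, 149]
-8.5 [137, 133, 128]
-7.0 [113, 110, 105]
-5.5 [101, 97, 94]
-4.0 [104, 99, 95]
-2.5 [119, 114, 106]
-1.0 [144, 139, 126]
0.5 [164, 158, 141]
2.0 [167, 162, 146]
3.5 [158, 155, 143]
5.0 [144, 145, 136]
6.5 [141, 144, 137]
8.0 [146, 150, 143]
9.5 [157, 160, 151]
11.0 [167, 170, 159]
12.5 [173, 176, 164]
ring gap region/cap [(35, 167), (37, 155), (39, 147), (41, 150), (43, 159), (45, 164), (47, 162), (49, 152), (51, 145), (53, 152), (55, 166)] [(100, 179), (102, 178), (104, 173), (106, 161), (108, 150), (110, 146), (112, 146), (114, 137), (116, 120), (118, 106), (120, 99), (122, 89), (124, 70), (126, 47), (128, 33)]
```

>>> apply_moves(
  targets=[
    [[0.03, 0, 0, 0, 255], [0.07, 0, 0, 0, 255], [0.115, 0, 0, 0, 255], [0.16, 0, 0, 0, 255], [0.195, 0, 0, 0, 255], [0.22, 0, 0.02, 0, 255], [0.22, 0, 0.05, 0, 255], [0.22, 0, 0.068, 0, 255], [0.22, 0, 0.072, 0, 255], [0.22, 0, 0.072, 0, 255]],
  ],
)

```text
time_s: 20.7
tool_pos: [0.552, 0.0466, 0.0603]
orientation: [-3.141, 0.0, 1.251]
force: [0.3, 0.4, 0.5]
grip_width: 0.005
grasp_force: 0.0
```

```bash
python3 - <<'E'
from h import *
o=arm.get_obs();p=o["tool_pos"];print(p,o["force"],(p-[.5625,.082,0])@[.312,.950,0],(p-[.5625,.082,0])@[.95,-.312,0])
E
```

```text
[0.55199107 0.04659806 0.06034045] [0.26133394 0.35633782 0.46143677] -0.036910628073900435 0.0010619166035431785
```

>>> apply_moves(
  targets=[
    [[0.01, 0, 0, 0, 255], [0.017, 0, 0, 0, 255], [0.021, 0, 0, 0, 255], [0.024, 0, 0, 0, 255], [0.025, 0, 0, 0, 255], [0.026, 0, 0, 0, 255], [0.027, 0, 0, 0, 255], [0.028, 0, 0, 0, 255], [0.0285, 0, 0, 0, 255], [0.0285, 0, 0, 0, 255]],
  ],
)

```text
time_s: 21.7
tool_pos: [0.561, 0.0723, 0.0605]
orientation: [-3.141, 0.001, 1.25]
force: [-3.3, -5.0, 1.2]
grip_width: 0.008
grasp_force: 2.4
```

```bash
python3 - <<'E'
from h import *
o=arm.get_obs();p=o["tool_pos"];print(p,o["force"],o["moment"],(p-[.5625,.082,0])@[.312,.950,0])
E
```

```text
[0.56097786 0.07226943 0.06045692] [-3.26129594 -5.04662697  1.20107252] [-0.78093985  0.20018433  0.04314428] -0.009718952392381248
```

Contact comes at the same depth with the tool at two heights, so the flat finger face is against the rim and the short filter's end is level with the mouth. I'll back off, confirm the end position, and hand in.

>>> apply_moves(
  targets=[
    [[-0.003, 0, 0, 0, 255], [-0.025, 0, 0, 0, 255], [-0.045, 0, -0.04, 0, 255], [-0.09, 0, -0.08, 0, 255], [-0.13, 0, -0.08, 0, 255], [-0.17, 0, -0.08, 0, 255], [-0.2, 0, -0.08, 0, 255], [-0.22, 0, -0.08, 0, 255], [-0.22, 0, -0.08, 0, 255], [-0.22, 0, -0.08, 0, 255]],
  ],
)

```text
time_s: 22.7
tool_pos: [0.4919, -0.1359, 0.1405]
orientation: [3.141, -0.0, 1.249]
force: [-0.2, -0.3, -0.5]
grip_width: 0.006
grasp_force: 0.0
```

```bash
python3 - <<'E'
from h import *
r=arm.get_image("top");im=r["image"];K,T=r["camera_matrix"],r["pose"]
m=np.array([.5625,.082,0]);u=np.array([.312,.950,0])
def px(P):
    c=T[:3,:3].T@(P-T[:3,3]);return K[0,2]+K[0,0]*c[0]/-c[2],K[1,2]-K[1,1]*c[1]/-c[2]
f=lambda s,z=.082:cv2.getRectSubPix(im,(1,1),px(m+u*s/1000+[0,0,z]))[0,0].tolist()
v=[f(s)[0] for s in np.arange(-7,14,1.)];print(v)
o=arm.get_obs();print(o["tool_pos"],o["force"])
w=white(im,(335,255,375,285),110);print("spigot",w.mean(0))
E
```

```text
[112, 103, 97, 103, 109, 126, 143, 156, 169, 165, 160, 152, 143, 141, 140, 145, 152, 159, 166, 170, 172]
[ 0.49200874 -0.13542389  0.14044817] [ 0.26672297  0.52152844 -1.42809042]
spigot [361.36111111 271.58333333]
```

```bash
python3 -c "
from bench import arm
print(arm.finish_job())"
```

```text
the job is handed in; nothing more can be done
None
```

I loaded the long filter and then the short one into the tube, pushing until the fingers stopped, I believe on the rim. That should put the short one's outer end about level with the mouth, though the images allow up to about 4 mm of protrusion. I left the spigot filter on the rack and handed the job in at about 23 s.

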